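Drive a seized pin out of a wheel hub with a drift

ROBOT

A 6-joint arm with a two-finger parallel gripper is mounted at the origin on a cart in front of the work surface, level with it; the furniture and walls round the work are solid. World frame = base frame: x ahead of the robot, y to its left, z up, the work surface at z = 0. Lengths are in mm, angles in rad, forces in N, time in s.
With the tool pointing down it reaches from about 350 to 975 mm from the base axis. Payload 7.1 kg.
Tool frame: the origin (TCP) lies at the centre of the arm's flange, where the gripper is bolted on; the fingertips stand 182 mm ahead of it and the grasp point (between the pads) lies 163 mm ahead of it; z points along the fingers, y is the line along which they close (so a half turn about z gives the same grasp; the last joint's range is limited). The gripper opens to 88 mm and grips with 3 to 60 N. Pads are 20 mm wide; open, the fingers measure 115 mm over their backs; the gripper's body (75 mm by 178 mm) begins 61 mm behind the grasp point.
Start: joints at [-1.165, 0.423, 1.63, -0, 1.089, -0.019], TCP at [257.602, -569.427, 404.675] pointing down, gripper open.
Joint ranges: [-3, 3], [-0.9, 2.11], [0.09, 2.58], [-1.31, 4.45], [0.11, 2.69], [-2.54, 2.54]. Speed limits (rad/s): [2.39, 2.39, 3.01, 3.14, 3.14, 3.14].

INTERFACE

Orientations are given as a rotation vector (axis times angle).
In Python, from workcell import readout, get_image, ctrl gives the robot as it stands.
- The arm moves only by the tool step_arm, never from a script. Its argument "targets" is a list that holds one entry, the list of rows, each a list of 7 numbers: the shift along the world's x, y, z as a fraction of full scale, then the turn, a rotation vector about the world's x, y, z as a fraction of full scale, then the opening, from 0 (shut) to 1 (fully open). In form: [[[dx, dy, dz, wx, wy, wz, claw], ...]]. A call has exactly 5 rows; each row shifts and turns the commanded pose from where the row before left it; what a row does not reach is not made up. Full scale, the value 1, is 0.05 m for a shift and 4 degrees for a turn. A row lasts 1/8 s, in which the tool goes at most 62.5 mm and 10.7 degrees, less where a joint would pass 70% of its speed; a pose out of reach is approached as far as the arm can. A call with a number of a shift or a turn outside -1 to 1 is refused whole. A call with a gripper value outside its range is refused whole. The fingers move at their own pace and stop on an object; the grip force is fixed at half the most. Time passes only in rows, so rows that do not move let the fingers close, or fill a call up. It gives the time, the measured TCP pose, the force, the opening and the grip force at its end, in the units of the state.
- readout.get_obs(): the state, without advancing time (a new reading comes with each control period).
- get_image(name): name is "scene" or "top" or "wrist"; returns a dict with "pixels" (384x512x3 uint8, red, green, blue), "intrinsics" (3x3 intrinsics, pixels), "extrinsics" (4x4, takes a point from world to camera coordinates). Camera axes: x right, y down, z forward; pixel columns grow to the right and rows downward; lengths in mm; the calibration is good to about 2 mm. A picture is of the moment at which its call begins. There is no depth.
- ctrl.close_job(): hands the job in; it is judged then, once.
The state is a dict: "t": time; "qpos": joint angles; "qvel": joint speeds; "joint_torque": joint torques, N m; "ee_pos": TCP position; "orientation": TCP orientation; "ft_force": force on the tool from outside, world axes, zero at the start; "moment": the same for the moment, N m; "width": finger opening in mm; "grasp_force": force on a finger pad.
Only numpy, scipy, OpenCV 4.12 (cv2) and the standard library are available. Lean on these libraries where they do the work, as an engineer would, in place of code of your own. Each camera call takes 0.05 s, during which the arm holds its last target. There are 200 camera calls.

TASK

Take the round drift from the wooden rack and use it to drive the seized pin down out of the wheel's hub until it lands on the floor of the hole in the bench block. The wheel does not lie quite centred on the block, so feel for its bore, and never lean hard on the wheel or the pin (stay under 35 N). Then stand the drift back in a hole of the rack, let go, and leave everything else where it is.

Things in the scene. Friction and masses are not known exactly. Their poses are not given: they have to be found in the camera images.
- bench_block: Fixed square steel bench block, 100 x 100 mm, 50 mm high, with a post 8 mm thick and 14 mm high near each corner of its top (42 mm from the centre in x and y). Origin: centre of its underside, z up, x and y along its sides. A relief hole of 38 mm diameter, 30 mm deep, opens at the centre of its top. A wheel lies on it (see block_top).
- block_top (a point): Centre of the block's top, 50 mm above the table. On this top lies, held fast by the block's magnet, a flat dark steel wheel of 82 mm diameter (rim 22 mm high, web 14 mm). Its hub is a tube 56 mm across and 30 mm high with an upright through bore of 18 mm diameter. The wheel's own place is not measured; no push in this task shifts it.
- seat (a point): Point on the block's centre line at the height of the flat hub face, 80 mm above the table. The mouth of the hub's bore lies in this plane, its centre anywhere up to 6 mm off this point in the block's x and up to 6 mm off in its y.
- pin (a joint): How far the bright steel pin (17.4 mm wide, 24 mm long, flat top) has been driven down its bore, in m. At 0 its top is 6 mm below the hub face; it starts at 0 to 0.004. It is tight: it moves only under a push of about 9 N (about 10 N at 15 mm/s) and stays where it is left. At 0.030 its top is 36 mm below the hub face, it is out of the hub and stands on the floor of the relief hole, a rigid stop.
- drift: The drift, a steel tool, 130 mm long, ~0.2 kg: a round flat-ended shank of 12 mm diameter and 70 mm length, and above it a round knurled grip of 22 mm diameter and 60 mm length. Origin: centre of the shank's flat lower end; z runs up the tool to the grip. It hangs upright in a rack hole, its shoulder on the rack's top, the shank's end 10 mm above the table, the grip 80 to 140 mm above the table.
- rack: Fixed wooden tool rack, 64 mm (its x) by 140 mm (its y), 80 mm high: a 12 mm thick plate on two end cheeks, with three upright through holes of 16 mm diameter in a row along its y. Origin: centre of its underside, z up.
- hole0 (a point): Centre of the mouth of the rack hole at its -y end (45 mm from the middle), at the top of the plate, 80 mm above the table.
- hole1 (a point): The same for the middle hole, which is empty at the start.
- hole2 (a point): The same for the hole at the +y end.
- punch: The other tool in the rack, not needed: a pointed centre punch with a square grip of 22 x 22 mm, 45 mm long, 105 mm long in all. It hangs in one of the end holes, the drift in the other; its grip is 80 to 125 mm above the table. Origin: its point.
- nut: Bystander: loose rusty nut, 38 x 40 x 22 mm, on the table. Origin: centre of its underside.
- tape: Bystander: tape measure, 61 x 84 x 58 mm. Origin: centre of its underside.
- wedge: Bystander: wooden wedge, 68 x 106 x 26 mm. Origin: centre of its underside.
- chalk: Bystander: white stick of soapstone, 54 x 78 x 8 mm. Origin: centre of its underside.

How it is judged:
By the outcome, as a careful person would: the job done as asked, in the order asked, and still so for the second after the job is handed in, with the robot touching nothing.
It also fails if it takes over 72 s, if anything falls off the work surface, if the arm or the gripper's body presses on something with over 40 N, if the wrist force passes 120 N, or if a joint passes its speed limit or range.

## Working session

There is one attempt and no reset: what is moved stays moved. The work goes in short steps, Python scripts to look and compute and a tool call to move; the robot and the scene stay as the last step left them, time stands still between calls to the robot, and variables do not carry over. Pictures are saved under pics/ and viewed, at most 10 in all, crops included, and the job is handed in when it is done.

Besides the shell and the picture viewer there is one more tool, called after ">>>" by a JSON object that holds its "method" and its "body", one argument or row to a line. step_arm: Moves the arm, as the interface text tells. Shift numbers are shares of 0.05 m and turn numbers shares of 4 degrees, none past 1 either way. Its arguments: {"type":"object","properties":{"targets":{"type":"array"}},"required":["targets"]}

```bash
mkdir -p pics; ls; cat > h.py <<'E'
import numpy as np, cv2
from workcell import readout, get_image, ctrl
def snap(n,f):
    d=get_image(n); cv2.imwrite('pics/'+f+'.png',d['pixels'][:,:,::-1]); np.savez('pics/'+f+'.npz',**d); return d
def load(f): return np.load('pics/'+f+'.npz')
def ray(d,u,v,z):
    K,E=np.array(d['intrinsics']),np.array(d['extrinsics']); R,t=E[:3,:3],E[:3,3]
    c=-R.T@t; r=R.T@np.linalg.inv(K)@np.array([u,v,1.]); return c+r*(z-c[2])/r[2]
def proj(d,p):
    K,E=np.array(d['intrinsics']),np.array(d['extrinsics']); q=K@(E[:3,:3]@np.array(p)+E[:3,3]); return q[:2]/q[2]
E
python3 - <<'E'
from h import *
a=snap('top','top0');b=snap('scene','scene0')
for d in(a,b): print(np.round(-np.array(d['extrinsics'])[:3,:3].T@np.array(d['extrinsics'])[:3,3]), np.array(d['intrinsics'])[0,0])
print(readout.get_obs())
cv2.imwrite('pics/both.png',np.hstack([cv2.resize(x['pixels'][:,:,::-1],(800,600)) for x in(a,)]))
E
```

```text
pics
[ 349. -161. 1070.] 395.4013120282773
[ 72. 312. 772.] 445.6263654974512
{'t': 0.1, 'qpos': array([-1.16502216e+00,  4.23746986e-01,  1.63055419e+00,  1.67196513e-05,
        1.08857240e+00, -1.90210348e-02]), 'qvel': array([-0.00066208, -0.00180078, -0.00161864,  0.00102921, -0.00147665,
       -0.00060319]), 'joint_torque': array([ 6.99044012e-04, -5.45612741e+01, -2.74327040e+01,  6.45319582e-02,
        1.89558225e-02, -2.64345022e-05]), 'ee_pos': array([ 257.50724309, -569.23697398,  404.01349005]), 'orientation': array([-3.06976670e+00, -6.61983498e-01,  3.63693239e-04]), 'ft_force': array([0.11043859, 0.30977012, 0.37099271]), 'moment': array([-0.02333403, -0.0179659 ,  0.04487057]), 'grasp_force': 0.0, 'width': 87.87368372492357}
```

View pics/both.png

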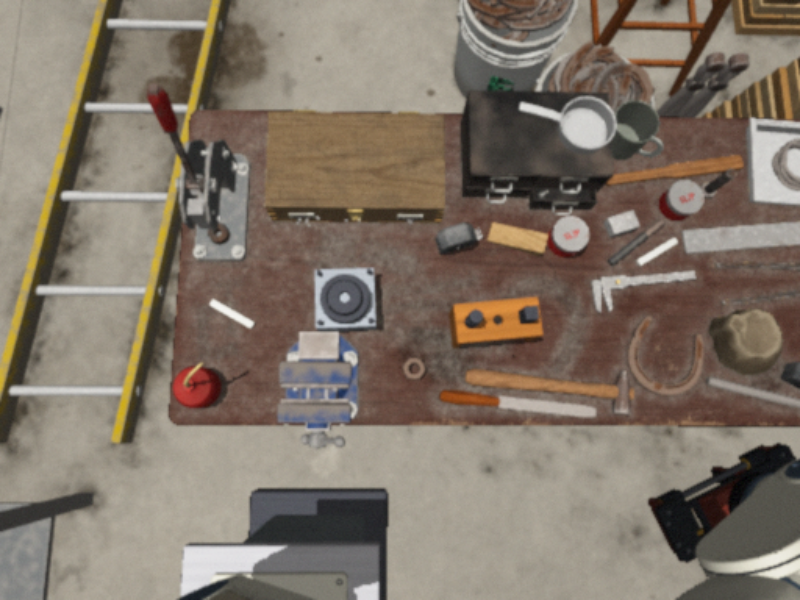

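View pics/scene0.png

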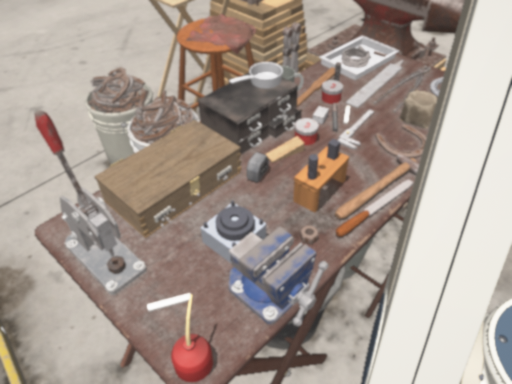

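The top view shows the block near (346,298) in the 800×600 picture, with the wheel and its bright pin. The orange rack is near (497,320), with dark tools at both ends. I'll zoom in to tell the drift from the punch.

```bash
python3 - <<'E'
from h import *
a=load('top0');b=load('scene0')
A=cv2.resize(a['pixels'][180:230,280:355,::-1],(400,267),interpolation=cv2.INTER_CUBIC)
B=cv2.resize(a['pixels'][165:215,195:270,::-1],(400,267),interpolation=cv2.INTER_CUBIC)
C=cv2.resize(b['pixels'][135:215,285:360,::-1],(400,320),interpolation=cv2.INTER_CUBIC)
D=cv2.resize(b['pixels'][195:260,195:276,::-1],(400,320),interpolation=cv2.INTER_CUBIC)
cv2.imwrite('pics/crop.png',np.vstack([np.hstack([A,B]),np.hstack([C,D])]))
for u,v in [(346,298),(497,320),(475,318),(530,314),(414,368)]: print(u,v,ray(a,u*.64,v*.64,80).round(),ray(a,u*.64,v*.64,0).round())
im=a['pixels']; hsv=cv2.cvtColor(im,cv2.COLOR_RGB2HSV)
m=cv2.inRange(hsv,(8,150,120),(20,255,255)); m[:,:280]=0;m[:,355:]=0;m[:180]=0;m[230:]=0
c=max(cv2.findContours(m,0,2)[0],key=cv2.contourArea); print(cv2.minAreaRect(c),cv2.boxPoints(cv2.minAreaRect(c)))
E
```

```text
346 298 [ 544. -103.   80.] [560. -99.   0.]
497 320 [ 509. -350.   80.] [ 522. -365.    0.]
475 318 [ 512. -314.   80.] [ 526. -326.    0.]
530 314 [ 520. -405.   80.] [ 534. -424.    0.]
414 368 [ 431. -214.   80.] [ 437. -218.    0.]
((318.3565368652344, 204.42213439941406), (25.350006103515625, 55.86055374145508), 84.80557250976562) [[289.3934  194.32787]
 [345.02457 189.2705 ]
 [347.31967 214.5164 ]
 [291.6885  219.57378]]
```

View pics/crop.png

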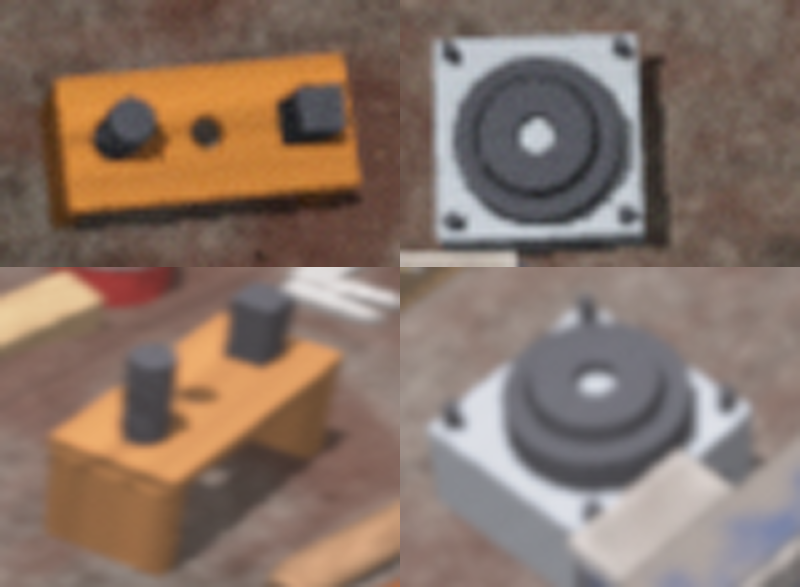

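The crops show the drift as the round tool at the left (+y) end, its top centre at crop (135,115). The empty middle hole is at (207,131) and the pin or bore at (538,136) in the right-hand crop. Next I'll compute positions.

```bash
python3 - <<'E'
from h import *
a=load('top0');b=load('scene0'); s=75/400
A=lambda x,y:(280+x*s-.4,180+y*s-.4); B=lambda x,y:(195+(x-400)*s-.4,165+y*s-.4)
P=lambda uv,z:ray(a,*uv,z).round(1)
cs=[P(A(*p),80) for p in[(55,82),(68,212),(358,185),(342,55)]]; print('rack corners',cs,np.mean(cs,0))
print('sizes',[np.linalg.norm(cs[i]-cs[(i+1)%4]).round() for i in range(4)])
print('yaw',[np.degrees(np.arctan2(*(-(cs[3]-cs[0])[[0]],-(cs[3]-cs[0])[1]))),np.degrees(np.arctan2(*(-(cs[2]-cs[1])[[0]],-(cs[2]-cs[1])[1])))])
print('hole1',P(A(207,131),80),'drift top',P(A(135,115),140),'punch',P(A(318,108),125))
bs=[P(B(*p),50) for p in[(435,42),(437,243),(643,240),(637,35)]]; print('block',bs,np.mean(bs,0))
print('bore',P(B(538,136),72))
# scene
C=lambda x,y:(285+x*75/400-.4,135+(y-267)*80/320-.4); D=lambda x,y:(195+(x-400)*81/400-.4,195+(y-267)*65/320-.4)
Q=lambda uv,z:ray(b,*uv,z).round(1)
print('scene: hole1',Q(C(197,393),80),'drift',Q(C(150,355),140),'bore',Q(D(597,381),73))
# vise height: vise jaw top in top (300-352, 365-385)/800 ; scene (255..,245)
for z in(0,60,100,130): print(z,P((302*.64,362*.64),z),P((352*.64,362*.64),z),P((340*.64,333*.64),z),Q((268,231),z),Q((316,265),z))
E
```

```text
rack corners [array([ 534.4, -278.2,   80. ]), array([ 471.8, -283.4,   80. ]), array([ 485.4, -422.4,   80. ]), array([ 548.6, -417.4,   80. ])] [ 510.05 -350.35   80.  ]
sizes [np.float64(63.0), np.float64(140.0), np.float64(63.0), np.float64(140.0)]
yaw [array([-5.82467931]), array([-5.58813156])]
hole1 [ 511.1 -350.8   80. ] drift top [ 508.3 -306.9  140. ] punch [ 514.7 -393.6  125. ]
block [array([598.9, -47.3,  50. ]), array([498.3, -51. ,  50. ]), array([ 500.4, -151.2,   50. ]), array([ 603.4, -147.3,   50. ])] [550.25 -99.2   50.  ]
bore [ 547.4 -100.4   72. ]
scene: hole1 [ 514.2 -350.7   80. ] drift [ 509.4 -305.1  140. ] bore [ 551.6 -102.4   73. ]
0 [447.  -25.1   0. ] [ 447.4 -111.1    0. ] [497.8 -89.4   0. ] [ 517.2 -169.4    0. ] [ 379.7 -169.7    0. ]
60 [441.5 -32.7  60. ] [ 441.8 -113.9   60. ] [489.4 -93.4  60. ] [ 482.6 -132.    60. ] [ 355.7 -132.3   60. ]
100 [437.8 -37.8 100. ] [ 438.1 -115.7  100. ] [483.8 -96.1 100. ] [ 459.5 -107.   100. ] [ 339.8 -107.3  100. ]
130 [435.1 -41.6 130. ] [ 435.4 -117.1  130. ] [479.6 -98.1 130. ] [442.2 -88.3 130. ] [327.8 -88.6 130. ]
```

>>> {"method": "step_arm", "body": {
  "targets": [
    [[0.5, 0.52, 0, 0, 0, 0, 1], [0.5, 0.52, 0, 0, 0, 0, 1], [0.5, 0.52, 0, 0, 0, 0, 1], [0.5, 0.52, 0, 0, 0, 0, 1], [0.5, 0.52, 0, 0, 0, 0, 1]]
  ]
}}

```text
t: 0.72
ee_pos: [383.2, -438.4, 404.3]
orientation: [-3.07, -0.662, 0.001]
ft_force: [0.7, -0.0, -1.1]
width: 87.6
grasp_force: 0.0
```

>>> {"method": "step_arm", "body": {
  "targets": [
    [[0.5, 0.52, 0, 0, 0, 0, 1], [0.5, 0.52, 0, 0, 0, 0, 1], [0.5, 0.52, 0, 0, 0, 0, 1], [0.5, 0.52, 0, 0, 0, 0, 1], [0, 0, 0, 0, 0, 0, 1]]
  ]
}}

```text
t: 1.35
ee_pos: [483.7, -333.9, 404.3]
orientation: [-3.069, -0.667, 0.0]
ft_force: [0.1, -0.6, -0.2]
width: 87.9
grasp_force: 0.0
```

```bash
python3 - <<'E'
from h import *
o=readout.get_obs(); print(o['ee_pos'],o['orientation'],o['qpos'])
d=snap('wrist','w1'); E=np.array(d['extrinsics']);print(-E[:3,:3].T@E[:3,3],E[:3,:3], d['intrinsics'])
for p in [(508,-306,140),(511,-350.8,80),(549,-101,80)]: print(proj(d,p))
E
```

```text
[ 483.73492788 -333.88067726  404.31473348] [-3.06939736e+00 -6.66769524e-01  3.89288470e-04] [-6.24423696e-01  3.69416703e-01  1.71449396e+00  2.55363765e-04
  1.05830015e+00  5.18431339e-01]
[ 557.42527539 -300.35183609  385.36713152] [[ 0.41594282 -0.9093902  -0.00102191]
 [-0.86806153 -0.39737406  0.29759541]
 [-0.27103643 -0.12289559 -0.95469154]] [[302.30266505   0.         256.90774829]
 [  0.         302.30266505 189.97115997]
 [  0.           0.           1.        ]]
[238.44024665 156.04335787]
[283.0926673  160.23027661]
[49.83058704  7.25364516]
```

View pics/w1.png

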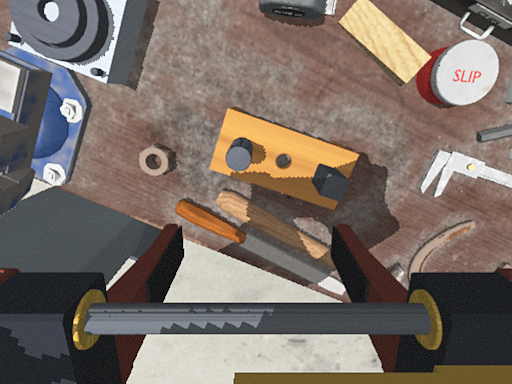

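The wrist view shows the empty hole at (284,160), the drift's top face near (240,148), and the bore with its bright pin near (52,12). I'll turn those into positions.

```bash
python3 - <<'E'
from h import *
d=load('w1')
print('hole1',ray(d,284,160,80).round(1),'drift',ray(d,240,148,140).round(1),ray(d,238.5,155,140).round(1),'bore',ray(d,52,12,74).round(1))
im=d['pixels'];hsv=cv2.cvtColor(im,cv2.COLOR_RGB2HSV)
c=im[100:215,200:370,::-1]; C=cv2.resize(c,None,fx=4,fy=4,interpolation=cv2.INTER_CUBIC)
g=im[:90,:140,::-1]; G=cv2.resize(g,None,fx=4,fy=4,interpolation=cv2.INTER_CUBIC)
cv2.imwrite('pics/c2.png',C[:, :400]);cv2.imwrite('pics/c3.png',G)
cv2.imwrite('pics/c23.png',np.hstack([C[:360,:400],G[:360,:400]]))
E
```

```text
hole1 [ 511.6 -351.5   80. ] drift [ 514.6 -304.5  140. ] [ 508.8 -305.7  140. ] bore [545.9 -99.8  74. ]
```

View pics/c23.png

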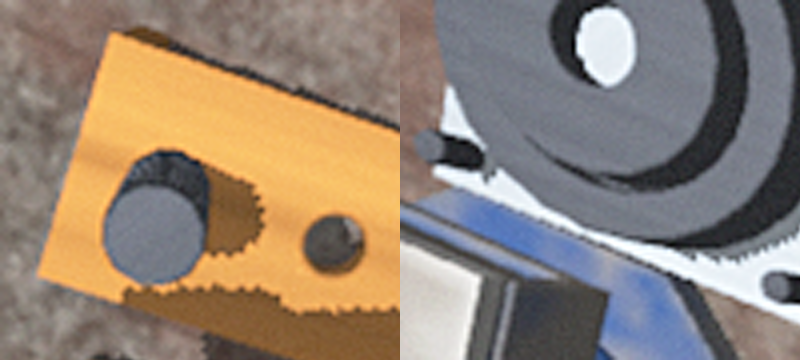

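The drift's top face is centred at about (238.6,158.2), and hole1 at (283.1,160.4). The bore mouth is at about (48,11.4) and the pin top at about (51.4,11.4).

```bash
python3 - <<'E'
from h import *
d=load('w1')
print('hole1',ray(d,283.1,160.4,80).round(1),'drift',ray(d,238.6,158.2,140).round(1),'bore',ray(d,48,11.4,80).round(1),ray(d,51.4,11.4,73).round(1))
E
```

```text
hole1 [ 510.8 -350.9   80. ] drift [ 506.4 -306.8  140. ] bore [ 545.1 -100.3   80. ] [546.1 -98.5  73. ]
```

>>> {"method": "step_arm", "body": {
  "targets": [
    [[0.24, 0.27, 0, 0, 0, 0, 1], [0.24, 0.28, 0, 0, 0, 0, 1], [0, 0, -0.8, 0, 0, 0, 1], [0, 0, -0.8, 0, 0, 0, 1], [0, 0, -0.8, 0, 0, 0, 1]]
  ]
}}

```text
t: 2.02
ee_pos: [507.0, -307.5, 283.7]
orientation: [3.071, 0.662, 0.001]
ft_force: [-0.1, 0.1, -0.2]
width: 87.7
grasp_force: 0.0
```

>>> {"method": "step_arm", "body": {
  "targets": [
    [[0, 0, 0, 0, 0, 0, 1], [0, 0, 0, 0, 0, 0, 0], [0, 0, 0, 0, 0, 0, 0], [0, 0, 0, 0, 0, 0, 0], [0, 0, 0, 0, 0, 0, 0]]
  ]
}}

```text
t: 2.65
ee_pos: [506.7, -308.0, 285.5]
orientation: [3.07, 0.662, 0.001]
ft_force: [0.3, 0.7, 0.6]
width: 51.0
grasp_force: 0.0
```

>>> {"method": "step_arm", "body": {
  "targets": [
    [[0, 0, 0, 0, 0, 0, 0], [0, 0, 0, 0, 0, 0, 0], [0, 0, 0, 0, 0, 0, 0], [0, 0, 0, 0, 0, 0, 0], [0, 0, 0, 0, 0, 0, 0]]
  ]
}}

```text
t: 3.28
ee_pos: [506.5, -307.8, 284.7]
orientation: [-3.071, -0.662, 0.0]
ft_force: [-1.2, 1.3, 3.0]
width: 21.1
grasp_force: 30.0
```

>>> {"method": "step_arm", "body": {
  "targets": [
    [[0, 0, 0.2, 0, 0, 0, 0], [0, 0, 0.4, 0, 0, 0, 0], [0, 0, 0.5, 0, 0, 0, 0], [0, 0, 0.5, 0, 0, 0, 0], [0, 0, 0.4, 0, 0, 0, 0]]
  ]
}}

```text
t: 3.9
ee_pos: [506.6, -308.1, 386.1]
orientation: [3.07, 0.662, 0.001]
ft_force: [0.0, -0.1, -1.7]
width: 21.6
grasp_force: 30.0
```

>>> {"method": "step_arm", "body": {
  "targets": [
    [[0.1, 0.52, 0, 0, 0, 0, 0], [0.16, 0.8, 0, 0, 0, 0, 0], [0.16, 0.8, 0, 0, 0, 0, 0], [0.16, 0.8, 0, 0, 0, 0, 0], [0.16, 0.8, 0, 0, 0, 0, 0]]
  ]
}}

```text
t: 4.53
ee_pos: [543.7, -120.7, 385.1]
orientation: [3.071, 0.662, 0.001]
ft_force: [0.8, -0.0, -1.9]
width: 21.5
grasp_force: 30.0
```

>>> {"method": "step_arm", "body": {
  "targets": [
    [[0.07, 0.42, 0, 0, 0, 0, 0], [0, 0, 0, 0, 0, 0, 0], [0, 0, 0, 0, 0, 0, 0], [0, 0, 0, 0, 0, 0, 0], [0, 0, 0, 0, 0, 0, 0]]
  ]
}}

```text
t: 5.15
ee_pos: [547.0, -101.7, 384.7]
orientation: [3.071, 0.661, -0.0]
ft_force: [-0.7, -1.1, -1.9]
width: 21.7
grasp_force: 30.0
```

```bash
python3 - <<'E'
from h import *
d=snap('wrist','w2'); e=snap('scene','s2'); t=snap('top','t2')
o=readout.get_obs(); print(o['ee_pos'],o['ft_force'],o['width'])
w=d['pixels'][:,:,::-1]; s=cv2.resize(e['pixels'][140:270,180:290,::-1],(324,384),interpolation=cv2.INTER_CUBIC)
cv2.imwrite('pics/v2.png',cv2.resize(np.hstack([w,s]),(800,367)))
for z in(80,110): print(proj(d,(547,-100.5,z)))
E
```

```text
[ 547.03945117 -101.32204517  384.65908687] [-0.00173934 -0.12860626 -1.19997914] 21.387440732755888
[255.75203369 181.61517771]
[255.6166068  190.78779744]
```

View pics/v2.png

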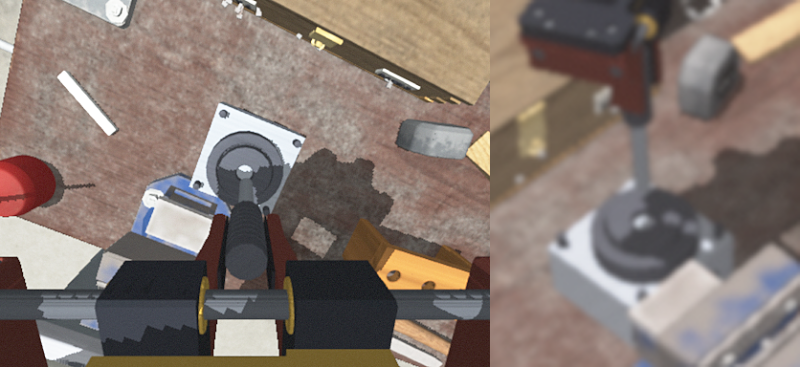

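The wrist view shows the shank tip around (246,178), right by the bright pin at (246,170). Zooming in for the offset.

```bash
python3 - <<'E'
from h import *
d=load('w2')
cv2.imwrite('pics/c4.png',cv2.resize(d['pixels'][130:240,200:315,::-1],None,fx=5,fy=5,interpolation=cv2.INTER_CUBIC))
E
```

```text
(no output)
```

View pics/c4.png

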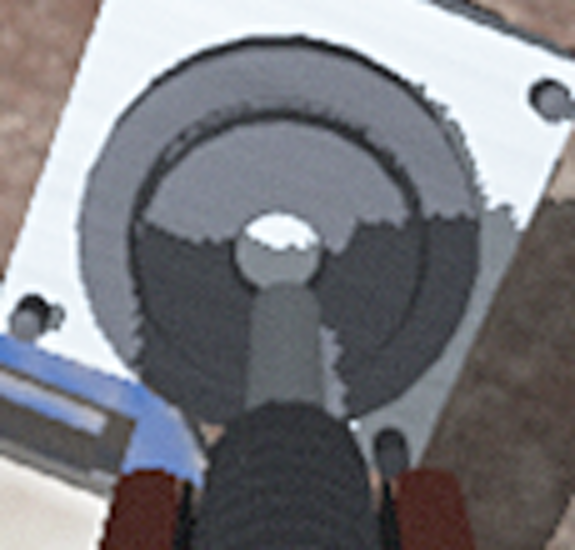

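The bore mouth is centred at about crop (279,255), and the shank's lower end at about (285,316).

```bash
python3 - <<'E'
from h import *
d=load('w2')
print(ray(d,255.4,180.6,80), ray(d,256.6,192.8,109.7))
E
```

```text
[547.80002514 -99.76049699  80.        ] [ 545.56320159 -102.10609333  109.7       ]
```

>>> {"method": "step_arm", "body": {
  "targets": [
    [[0.02, 0.02, 0, 0, 0, 0, 0], [0.02, 0.02, -0.2, 0, 0, 0, 0], [0, 0, -0.2, 0, 0, 0, 0], [0, 0, -0.1, 0, 0, 0, 0], [0, 0, 0, 0, 0, 0, 0]]
  ]
}}

```text
t: 5.92
ee_pos: [548.9, -98.9, 358.9]
orientation: [-3.07, -0.662, 0.002]
ft_force: [0.5, 0.4, -1.8]
width: 21.8
grasp_force: 30.0
```

>>> {"method": "step_arm", "body": {
  "targets": [
    [[0, 0, -0.02, 0, 0, 0, 0], [0, 0, -0.02, 0, 0, 0, 0], [0, 0, -0.02, 0, 0, 0, 0], [0, 0, -0.02, 0, 0, 0, 0], [0, 0, 0, 0, 0, 0, 0]]
  ]
}}

```text
t: 6.55
ee_pos: [549.1, -98.9, 355.7]
orientation: [-3.071, -0.662, 0.0]
ft_force: [-0.2, 0.5, -2.4]
width: 21.7
grasp_force: 30.0
```

>>> {"method": "step_arm", "body": {
  "targets": [
    [[0, 0, -0.02, 0, 0, 0, 0], [0, 0, -0.02, 0, 0, 0, 0], [0, 0, -0.02, 0, 0, 0, 0], [0, 0, 0, 0, 0, 0, 0], [0, 0, 0, 0, 0, 0, 0]]
  ]
}}

```text
t: 7.18
ee_pos: [549.1, -98.9, 352.7]
orientation: [-3.071, -0.662, -0.0]
ft_force: [0.2, 0.3, -1.5]
width: 21.7
grasp_force: 30.0
```

Tip is about 77 mm with no contact, so it's in the bore. Continuing down to the pin.

>>> {"method": "step_arm", "body": {
  "targets": [
    [[0, 0, -0.02, 0, 0, 0, 0], [0, 0, -0.02, 0, 0, 0, 0], [0, 0, -0.02, 0, 0, 0, 0], [0, 0, 0, 0, 0, 0, 0], [0, 0, 0, 0, 0, 0, 0]]
  ]
}}

```text
t: 7.8
ee_pos: [549.1, -98.9, 349.7]
orientation: [-3.071, -0.662, 0.0]
ft_force: [-0.3, -0.2, -2.3]
width: 21.6
grasp_force: 30.0
```

>>> {"method": "step_arm", "body": {
  "targets": [
    [[0, 0, -0.02, 0, 0, 0, 0], [0, 0, -0.02, 0, 0, 0, 0], [0, 0, -0.02, 0, 0, 0, 0], [0, 0, 0, 0, 0, 0, 0], [0, 0, 0, 0, 0, 0, 0]]
  ]
}}

```text
t: 8.43
ee_pos: [549.2, -98.9, 346.8]
orientation: [3.071, 0.662, 0.0]
ft_force: [-0.8, -0.1, 0.2]
width: 21.5
grasp_force: 30.0
```

>>> {"method": "step_arm", "body": {
  "targets": [
    [[0, 0, -0.02, 0, 0, 0, 0], [0, 0, -0.02, 0, 0, 0, 0], [0, 0, -0.02, 0, 0, 0, 0], [0, 0, -0.02, 0, 0, 0, 0], [0, 0, -0.02, 0, 0, 0, 0]]
  ]
}}

```text
t: 9.05
ee_pos: [549.3, -98.9, 342.5]
orientation: [3.071, 0.662, 0.001]
ft_force: [-2.8, 0.0, 6.5]
width: 21.5
grasp_force: 30.0
```

>>> {"method": "step_arm", "body": {
  "targets": [
    [[0, 0, -0.02, 0, 0, 0, 0], [0, 0, -0.02, 0, 0, 0, 0], [0, 0, -0.02, 0, 0, 0, 0], [0, 0, -0.02, 0, 0, 0, 0], [0, 0, -0.02, 0, 0, 0, 0]]
  ]
}}

```text
t: 9.68
ee_pos: [549.3, -98.9, 337.5]
orientation: [3.071, 0.662, 0.001]
ft_force: [-1.8, 0.9, 7.7]
width: 21.6
grasp_force: 30.0
```

>>> {"method": "step_arm", "body": {
  "targets": [
    [[0, 0, -0.02, 0, 0, 0, 0], [0, 0, -0.02, 0, 0, 0, 0], [0, 0, -0.02, 0, 0, 0, 0], [0, 0, -0.02, 0, 0, 0, 0], [0, 0, -0.02, 0, 0, 0, 0]]
  ]
}}

```text
t: 10.3
ee_pos: [549.3, -98.9, 332.4]
orientation: [3.071, 0.662, 0.001]
ft_force: [-2.0, 0.5, 7.6]
width: 21.6
grasp_force: 30.0
```

>>> {"method": "step_arm", "body": {
  "targets": [
    [[0, 0, -0.02, 0, 0, 0, 0], [0, 0, -0.02, 0, 0, 0, 0], [0, 0, -0.02, 0, 0, 0, 0], [0, 0, -0.02, 0, 0, 0, 0], [0, 0, -0.02, 0, 0, 0, 0]]
  ]
}}

```text
t: 10.92
ee_pos: [549.3, -98.9, 327.5]
orientation: [3.071, 0.662, 0.001]
ft_force: [-1.8, 1.2, 6.9]
width: 21.7
grasp_force: 30.0
```

>>> {"method": "step_arm", "body": {
  "targets": [
    [[0, 0, -0.02, 0, 0, 0, 0], [0, 0, -0.02, 0, 0, 0, 0], [0, 0, -0.02, 0, 0, 0, 0], [0, 0, -0.02, 0, 0, 0, 0], [0, 0, 0, 0, 0, 0, 0]]
  ]
}}

```text
t: 11.55
ee_pos: [549.3, -98.9, 323.3]
orientation: [3.071, 0.662, 0.001]
ft_force: [-1.3, 1.1, 6.0]
width: 21.7
grasp_force: 30.0
```

>>> {"method": "step_arm", "body": {
  "targets": [
    [[0, 0, -0.01, 0, 0, 0, 0], [0, 0, -0.01, 0, 0, 0, 0], [0, 0, -0.01, 0, 0, 0, 0], [0, 0, -0.01, 0, 0, 0, 0], [0, 0, 0, 0, 0, 0, 0]]
  ]
}}

```text
t: 12.18
ee_pos: [549.3, -98.9, 321.4]
orientation: [3.071, 0.662, 0.001]
ft_force: [-1.3, 0.5, 5.9]
width: 21.5
grasp_force: 30.0
```

>>> {"method": "step_arm", "body": {
  "targets": [
    [[0, 0, -0.01, 0, 0, 0, 0], [0, 0, -0.01, 0, 0, 0, 0], [0, 0, 0, 0, 0, 0, 0], [0, 0, 0, 0, 0, 0, 0], [0, 0, 0, 0, 0, 0, 0]]
  ]
}}

```text
t: 12.8
ee_pos: [549.3, -98.9, 320.4]
orientation: [3.071, 0.662, 0.001]
ft_force: [-1.5, 0.8, 5.3]
width: 21.4
grasp_force: 30.0
```

>>> {"method": "step_arm", "body": {
  "targets": [
    [[0, 0, -0.01, 0, 0, 0, 0], [0, 0, -0.01, 0, 0, 0, 0], [0, 0, 0, 0, 0, 0, 0], [0, 0, 0, 0, 0, 0, 0], [0, 0, 0, 0, 0, 0, 0]]
  ]
}}

```text
t: 13.42
ee_pos: [549.3, -98.9, 319.4]
orientation: [3.071, 0.662, 0.001]
ft_force: [-1.7, -0.2, 7.0]
width: 21.8
grasp_force: 30.0
```

>>> {"method": "step_arm", "body": {
  "targets": [
    [[0, 0, -0.01, 0, 0, 0, 0], [0, 0, 0, 0, 0, 0, 0], [0, 0, 0, 0, 0, 0, 0], [0, 0, 0, 0, 0, 0, 0], [0, 0, 0, 0, 0, 0, 0]]
  ]
}}

```text
t: 14.05
ee_pos: [549.3, -98.9, 318.9]
orientation: [3.071, 0.662, 0.001]
ft_force: [-2.3, 0.8, 5.6]
width: 21.5
grasp_force: 30.0
```

>>> {"method": "step_arm", "body": {
  "targets": [
    [[0, 0, -0.01, 0, 0, 0, 0], [0, 0, 0, 0, 0, 0, 0], [0, 0, 0, 0, 0, 0, 0], [0, 0, 0, 0, 0, 0, 0], [0, 0, 0, 0, 0, 0, 0]]
  ]
}}

```text
t: 14.68
ee_pos: [549.3, -98.9, 318.4]
orientation: [3.071, 0.662, 0.001]
ft_force: [-1.5, 0.1, 6.9]
width: 21.5
grasp_force: 30.0
```

>>> {"method": "step_arm", "body": {
  "targets": [
    [[0, 0, -0.01, 0, 0, 0, 0], [0, 0, 0, 0, 0, 0, 0], [0, 0, 0, 0, 0, 0, 0], [0, 0, 0, 0, 0, 0, 0], [0, 0, 0, 0, 0, 0, 0]]
  ]
}}

```text
t: 15.3
ee_pos: [549.4, -99.0, 318.3]
orientation: [3.071, 0.662, 0.002]
ft_force: [-2.4, 0.4, 10.8]
width: 21.3
grasp_force: 30.0
```

>>> {"method": "step_arm", "body": {
  "targets": [
    [[0, 0, -0.008, 0, 0, 0, 0], [0, 0, 0, 0, 0, 0, 0], [0, 0, 0, 0, 0, 0, 0], [0, 0, 0, 0, 0, 0, 0], [0, 0, 0, 0, 0, 0, 0]]
  ]
}}

```text
t: 15.92
ee_pos: [549.5, -98.9, 318.2]
orientation: [3.071, 0.662, 0.002]
ft_force: [-2.9, 1.1, 12.8]
width: 21.7
grasp_force: 30.0
```

>>> {"method": "step_arm", "body": {
  "targets": [
    [[0, 0, -0.008, 0, 0, 0, 0], [0, 0, 0, 0, 0, 0, 0], [0, 0, 0, 0, 0, 0, 0], [0, 0, 0, 0, 0, 0, 0], [0, 0, 0, 0, 0, 0, 0]]
  ]
}}

```text
t: 16.55
ee_pos: [549.6, -98.9, 318.2]
orientation: [3.071, 0.662, 0.003]
ft_force: [-3.5, 1.8, 15.6]
width: 21.6
grasp_force: 30.0
```

The rigid stop is reached: z held at 318.2 while the force rose. Withdrawing and heading back to the rack.

>>> {"method": "step_arm", "body": {
  "targets": [
    [[0, 0, 0.08, 0, 0, 0, 0], [0, 0, 0.3, 0, 0, 0, 0], [0, 0, 0.4, 0, 0, 0, 0], [0, 0, 0.4, 0, 0, 0, 0], [0, 0, 0.2, 0, 0, 0, 0]]
  ]
}}

```text
t: 17.18
ee_pos: [549.3, -99.0, 386.8]
orientation: [3.07, 0.662, 0.003]
ft_force: [0.3, -0.4, -2.8]
width: 21.7
grasp_force: 30.0
```

```bash
python3 - <<'E'
from h import *
o=readout.get_obs(); print(o['ee_pos'],o['ft_force'])
d=snap('wrist','w3'); 
cv2.imwrite('pics/c5.png',cv2.resize(d['pixels'][130:240,200:315,::-1],None,fx=5,fy=5,interpolation=cv2.INTER_CUBIC))
E
```

```text
[549.34124494 -98.9875161  386.84464208] [ 0.30790756 -0.37696895 -2.81961602]
```

View pics/c5.png

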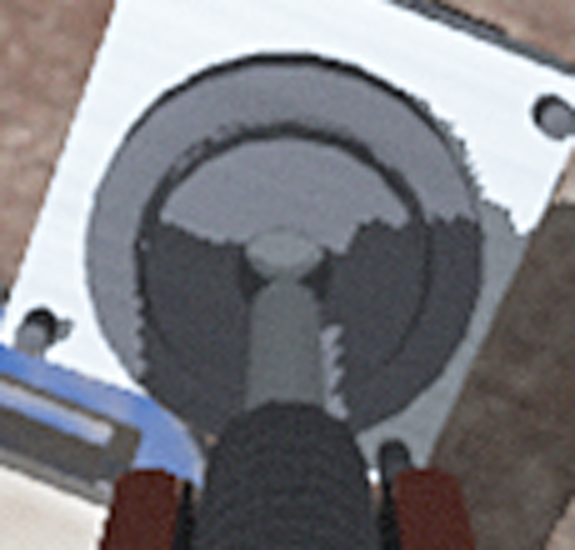

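The pin top now sits deep in the bore at about (283,255), with dark walls around it. The drift hangs in the gripper as before. Going back to its own hole.

>>> {"method": "step_arm", "body": {
  "targets": [
    [[-0.14, -0.7, 0, 0, 0, 0, 0], [-0.18, -0.88, 0, 0, 0, 0, 0], [-0.18, -0.88, 0, 0, 0, 0, 0], [-0.18, -0.88, 0, 0, 0, 0, 0], [-0.18, -0.84, 0, 0, 0, 0, 0]]
  ]
}}

```text
t: 17.85
ee_pos: [505.5, -309.3, 384.8]
orientation: [-3.07, -0.662, 0.001]
ft_force: [1.2, -0.4, -2.6]
width: 21.6
grasp_force: 30.0
```

>>> {"method": "step_arm", "body": {
  "targets": [
    [[0, 0, 0, 0, 0, 0, 0], [0, 0, -0.2, 0, 0, 0, 0], [0, 0, -0.2, 0, 0, 0, 0], [0, 0, 0, 0, 0, 0, 0], [0, 0, 0, 0, 0, 0, 0]]
  ]
}}

```text
t: 18.48
ee_pos: [506.4, -307.3, 365.3]
orientation: [-3.07, -0.664, 0.0]
ft_force: [0.3, 1.0, -1.5]
width: 21.6
grasp_force: 30.0
```

```bash
python3 - <<'E'
from h import *
o=readout.get_obs(); print(o['ee_pos'],o['ft_force'])
d=snap('wrist','w4')
cv2.imwrite('pics/c6.png',cv2.resize(d['pixels'][130:240,200:315,::-1],None,fx=5,fy=5,interpolation=cv2.INTER_CUBIC))
print(proj(d,(506.5,-306.2,80)))
E
```

```text
[ 506.41572313 -307.33009196  365.26547331] [ 0.30581398  1.04544737 -1.52377325]
[255.82619309 187.23483897]
```

View pics/c6.png

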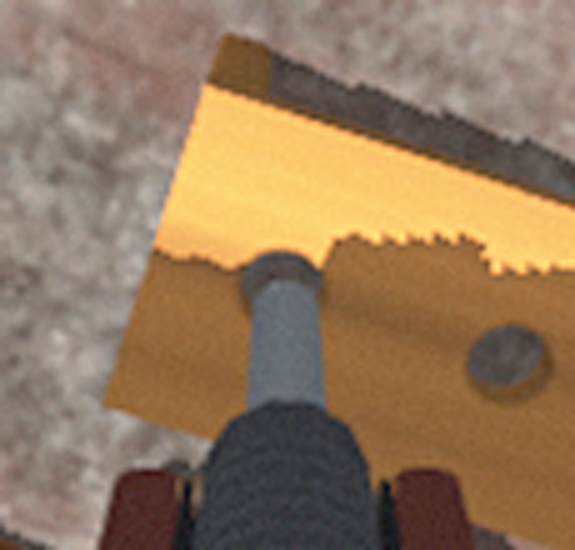

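The hole mouth is at about crop (284,290), and the shank end at about (285,314).

```bash
python3 - <<'E'
from h import *
d=load('w4')
print(ray(d,256.4,187.6,80), ray(d,256.6,192.5,90.5))
E
```

```text
[ 506.399074   -306.82576875   80.        ] [ 505.23790296 -307.57441333   90.5       ]
```

>>> {"method": "step_arm", "body": {
  "targets": [
    [[0.01, 0.006, 0, 0, 0, 0, 0], [0, 0, -0.1, 0, 0, 0, 0], [0, 0, -0.08, 0, 0, 0, 0], [0, 0, -0.06, 0, 0, 0, 0], [0, 0, -0.04, 0, 0, 0, 0]]
  ]
}}

```text
t: 19.15
ee_pos: [506.5, -307.7, 351.0]
orientation: [-3.071, -0.662, 0.0]
ft_force: [-0.1, -0.3, -2.4]
width: 21.7
grasp_force: 30.0
```

In the hole (tip about 76 mm) with no contact. Lowering.

>>> {"method": "step_arm", "body": {
  "targets": [
    [[0, 0, -0.16, 0, 0, 0, 0], [0, 0, -0.2, 0, 0, 0, 0], [0, 0, -0.2, 0, 0, 0, 0], [0, 0, -0.2, 0, 0, 0, 0], [0, 0, -0.16, 0, 0, 0, 0]]
  ]
}}

```text
t: 19.77
ee_pos: [506.5, -307.6, 304.5]
orientation: [-3.071, -0.662, 0.001]
ft_force: [-0.0, -0.8, -2.2]
width: 21.7
grasp_force: 30.0
```

>>> {"method": "step_arm", "body": {
  "targets": [
    [[0, 0, -0.14, 0, 0, 0, 0], [0, 0, -0.1, 0, 0, 0, 0], [0, 0, -0.04, 0, 0, 0, 0], [0, 0, 0, 0, 0, 0, 0], [0, 0, 0, 0, 0, 0, 0]]
  ]
}}

```text
t: 20.4
ee_pos: [506.7, -307.7, 291.7]
orientation: [3.071, 0.662, 0.001]
ft_force: [-0.0, 0.2, -1.4]
width: 21.4
grasp_force: 30.0
```

>>> {"method": "step_arm", "body": {
  "targets": [
    [[0, 0, -0.04, 0, 0, 0, 0], [0, 0, -0.04, 0, 0, 0, 0], [0, 0, -0.02, 0, 0, 0, 0], [0, 0, -0.01, 0, 0, 0, 0], [0, 0, 0, 0, 0, 0, 0]]
  ]
}}

```text
t: 21.02
ee_pos: [506.6, -307.6, 285.8]
orientation: [-3.071, -0.662, 0.0]
ft_force: [-0.5, 0.3, -3.1]
width: 21.8
grasp_force: 30.0
```

>>> {"method": "step_arm", "body": {
  "targets": [
    [[0, 0, -0.01, 0, 0, 0, 0], [0, 0, 0, 0, 0, 0, 0], [0, 0, 0, 0, 0, 0, 0], [0, 0, 0, 0, 0, 0, 0], [0, 0, 0, 0, 0, 0, 0]]
  ]
}}

```text
t: 21.65
ee_pos: [506.6, -307.6, 285.4]
orientation: [-3.071, -0.662, -0.0]
ft_force: [-0.0, 0.3, -2.8]
width: 21.8
grasp_force: 30.0
```

>>> {"method": "step_arm", "body": {
  "targets": [
    [[0, 0, -0.01, 0, 0, 0, 0], [0, 0, -0.01, 0, 0, 0, 0], [0, 0, 0, 0, 0, 0, 0], [0, 0, 0, 0, 0, 0, 0], [0, 0, 0, 0, 0, 0, 0]]
  ]
}}

```text
t: 22.28
ee_pos: [506.7, -307.6, 284.7]
orientation: [3.071, 0.662, 0.0]
ft_force: [-2.0, 0.7, 4.6]
width: 21.5
grasp_force: 30.0
```

Shoulder is on the rack (contact force rose). Releasing.

>>> {"method": "step_arm", "body": {
  "targets": [
    [[0, 0, 0, 0, 0, 0, 0.3], [0, 0, 0, 0, 0, 0, 0.5], [0, 0, 0, 0, 0, 0, 1], [0, 0, 0, 0, 0, 0, 1], [0, 0, 0, 0, 0, 0, 1]]
  ]
}}

```text
t: 22.9
ee_pos: [506.6, -307.6, 284.3]
orientation: [3.071, 0.662, 0.0]
ft_force: [1.2, 0.2, -0.9]
width: 62.7
grasp_force: 0.0
```

>>> {"method": "step_arm", "body": {
  "targets": [
    [[0, 0, 0, 0, 0, 0, 1], [0, 0, 0, 0, 0, 0, 1], [0, 0, 0.4, 0, 0, 0, 1], [0, 0, 0.8, 0, 0, 0, 1], [0, 0, 0.8, 0, 0, 0, 1]]
  ]
}}

```text
t: 23.52
ee_pos: [506.5, -307.5, 385.2]
orientation: [-3.07, -0.662, 0.001]
ft_force: [0.2, -0.1, 0.3]
width: 87.8
grasp_force: 0.0
```

>>> {"method": "step_arm", "body": {
  "targets": [
    [[-0.4, -0.4, 0.4, 0, 0, 0, 1], [-0.4, -0.4, 0, 0, 0, 0, 1], [0, 0, 0, 0, 0, 0, 1], [0, 0, 0, 0, 0, 0, 1], [0, 0, 0, 0, 0, 0, 1]]
  ]
}}

```text
t: 24.15
ee_pos: [467.1, -347.1, 404.0]
orientation: [-3.07, -0.663, 0.0]
ft_force: [-0.8, 0.3, 0.3]
width: 87.7
grasp_force: 0.0
```

```bash
python3 - <<'E'
from h import *
o=readout.get_obs(); print(o['ee_pos'],o['ft_force'],o['t'])
snap('wrist','w5')
E
```

```text
[ 467.12811795 -347.05165282  404.01215332] [-0.75009285  0.28482233  0.32293025] 24.15
```

View pics/w5.png

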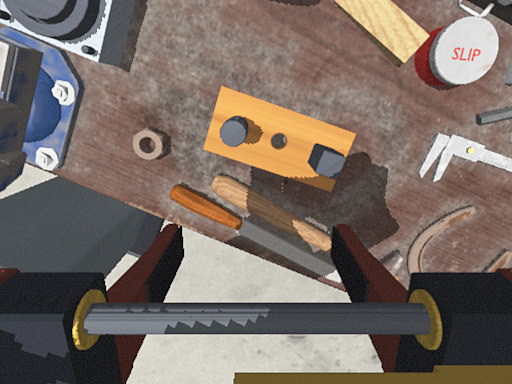

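The drift stands in its rack hole at (235,130), the punch and nut look undisturbed, and the gripper is clear. Handing in.

```bash
python3 -c "
from workcell import ctrl
print(ctrl.close_job())"
```

```text
the job is handed in; nothing more can be done
None
```

The pin is driven down to the rigid stop at the floor of the hole (peak push about 17 N), the drift is back in its own rack hole and released, and the job was handed in at about 24 s.

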